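Raise a table easel's board on its stay

ROBOT

A 6-joint arm with a two-finger parallel gripper is mounted at the origin on a cart in front of the work surface, level with it; the furniture and walls round the work are solid. World frame = base frame: x ahead of the robot, y to its left, z up, the work surface at z = 0. Lengths are in m, angles in degrees, forces in N, time in s.
With the tool pointing down it reaches from about 0.375 to 0.9 m from the base axis. Payload 3.1 kg.
Tool frame: the origin (TCP) lies midway between the tips of the shut fingers; the grasp point (between the pads) lies 19 mm behind it; z points along the fingers, y is the line along which they close (so a half turn about z gives the same grasp; the last joint's range is limited). The gripper opens to 87 mm and grips with 3 to 60 N. Pads are 19 mm wide; open, the fingers measure 117 mm over their backs; the gripper's body (75 mm by 190 mm) begins 51 mm behind the grasp point.
Start: joints at [-86.144, 30.224, 82.088, -0, 67.689, -10.227], TCP at [0.152, -0.606, 0.223] pointing down, gripper open.
Joint ranges: [-176.69, 176.69], [-43.24, 126.21], [12.49, 139.97], [-82, 262], [0, 151.66], [-163.58, 163.58]. Speed limits (degrees/s): [159.86, 159.86, 180, 180, 180, 180].

INTERFACE

Orientations are given as a 3x3 rotation matrix whose columns are the frame's x, y, z axes.
In Python, from rig import read_state, optics, bot gives the robot as it stands. The module is installed in compiled form; this text tells all that it offers.
- The arm moves only by the tool send_rows, never from a script. Its argument "commands" is a list of rows, each a list of 7 numbers: the turn, a rotation vector about the tool's x, y, z in units of 5 degrees (1.0 is 5 degrees), then the shift along the tool's x, y, z in units of 30 mm (1.0 is 30 mm), then the opening, from 0 (shut) to 1 (fully open). In form: [[rx, ry, rz, tx, ty, tz, gripper], ...]. A call has 1 to 20 rows; each row is the pose to reach, as a shift and turn from the pose commanded when the call began, along the tool's axes at that moment; what a row does not reach only later rows make up. A row lasts 1/12 s, in which the tool goes at most 41.7 mm and 7.16 degrees, less where a joint would pass 70% of its speed; a pose out of reach is approached as far as the arm can. A call with a gripper value outside its range is refused whole. The fingers move at their own pace and stop on an object; the grip force is fixed at half the most. Time passes only in rows, so rows that repeat a pose let the fingers close. It gives the time, the measured TCP pose, the force, the opening and the grip force at its end, in the units of the state.
- read_state(): the state, without advancing time (a new reading comes with each control period).
- optics.capture(name): name is "side" or "top" or "wrist"; returns a dict with "image" (400x640x3 uint8, blue, green, red), "intrinsics" (3x3 intrinsics, pixels), "extrinsics" (4x4, takes a point from world to camera coordinates); the wrist camera has in their place "T_tool_cam" (4x4, takes a point from camera to tool coordinates, whose origin is the TCP and whose axes are the flange's). Camera axes: x right, y down, z forward; pixel columns grow to the right and rows downward; lengths in m; the calibration is good to about 2 mm. A picture is of the moment at which its call begins: read the wrist's pose just before it. There is no depth.
- bot.hand_in(): hands the job in; it is judged then, once.
The state is a dict: "time_s": time; "joint_positions": joint angles; "qvel": joint speeds; "tau": joint torques, N m; "position": TCP position; "tcp_rot": TCP orientation; "force": force on the tool from outside, world axes, zero at the start; "moment": the same for the moment, N m; "opening": opening from 0.0 (shut) to 1.0 (fully open); "grasp_force": force on a finger pad.
Only numpy, scipy, OpenCV 4.12 (cv2) and the standard library are available. Lean on these libraries where they do the work, as an engineer would, in place of code of your own. Each camera call takes 0.05 s, during which the arm holds its last target. There are 200 camera calls.

TASK

Raise the board of the table easel to its steepest setting: lift the perforated stay off its pin by the knob and drop its last hole, the one nearest the knob, right down over the pin, then let go. Do not let the board drop on the way, and leave the tape roll, the jar and the eraser where they are.

Things in the scene. Friction and masses are not known exactly. Their poses are not given: they have to be found in the camera images.
- easel_pin: Steel pin, 8 mm thick, round tip, on a dark steel collar (26 mm across) fixed to the easel's box. Origin: on the pin's axis at the collar's top face, 97 mm above the worktop; the stay rests on this face, the tip is 14 mm above it. z: along the pin, leaning 33 deg from vertical, away from the board's hinge; x: up the slope, towards the hinge; y: level, across the stay.
- easel_hinge (a point): Middle of the board's hinge line, which is level and parallel to the pin's y axis, 90 mm above the worktop and 220 mm (level) from the pin.
- stay_pivot (a point): Pivot of the stay, 141 mm from the hinge (140 mm along the board, 16 mm under it). The stay is a flat steel bar, 32 mm wide, 6 mm thick; it turns freely about this pivot, only in the upright plane through hinge and pin, slopes down over the pin and ends 14 mm past its knob. It slopes 29 deg at the start, 37 deg at the steepest setting.
- hole_upper (a point): First hole of the stay, 106 mm from the pivot, at mid thickness of the bar: the hole that is on the pin at the start. All three holes are 15 mm wide and lie on the bar's middle line.
- hole_middle (a point): Second hole of the stay, 134 mm from the pivot, at mid thickness of the bar.
- hole_lower (a point): Last hole of the stay, 162 mm from the pivot, 34 mm before the knob, at mid thickness of the bar: the one to drop over the pin. Seated, this point lies 3 to 4 mm above the collar's face, and the stay, pushed by the board's weight, settles about 3 mm down the slope from the pin's axis.
- stay_knob (a point): Grip point of the stay's black knob, 196 mm from the pivot. The knob stands square on the bar's upper face: a cylinder 18 mm thick, its top 43 mm above the bar's middle plane; this point is on its axis, 29 mm above that plane. Axes are the stay's: x up the bar to the pivot, z along the knob, y level.
- easel_board (a joint): Angle of the board, rad; grows as it gets steeper (0: 32 deg from level; at the start about -0.02, with the stay leaning on the pin; middle hole about 0.2; last hole about 0.40; stops at -0.2 and 0.6). The hinge is stiff (0.3 N m) but may not carry the board (0.28 to 0.44 kg): without stay or hand it sinks. Raising it by the knob takes up to 9 N along the stay.
- gaffer_tape: Bystander: roll of black tape lying flat, 109 mm wide, 50 mm high; origin under its centre.
- rinse_jar: Bystander: clear jar with grey water, 73 mm wide, 100 mm high; origin under its centre.
- eraser: Bystander: small blue and white eraser, 23 x 45 x 13 mm; origin under its centre.
- easel: Table easel: wooden box 270 x 180 x 60 mm, fixed to the worktop, with a wooden board 380 x 200 x 8 mm hinged at its +x end and leaning back over box and pin. At the start the board's top edge hangs 0.29 m up over the stay's knob, in the way of a vertical gripper: come in tilted, along the knob. Origin: under the box's centre; x towards the hinge, z up.

How it is judged:
By the outcome, as a careful person would: the job done as asked, in the order asked, and still so for the second after the job is handed in, with the robot touching nothing.
It also fails if it takes over 40 s, if anything falls off the work surface, if the arm or the gripper's body presses on something with over 40 N, if the wrist force passes 120 N, or if a joint passes its speed limit or range.

## Working session

There is one attempt and no reset: what is moved stays moved. The work goes in short steps, Python scripts to look and compute and a tool call to move; the robot and the scene stay as the last step left them, time stands still between calls to the robot, and variables do not carry over. Pictures are saved under pics/ and viewed, at most 10 in all, crops included, and the job is handed in when it is done.

Besides the shell and the picture viewer there is one more tool, called after "Request:" by a JSON object that holds its "method" and its "body", one argument or row to a line. send_rows: Moves the arm, as the interface text tells. Its arguments: {"type":"object","properties":{"commands":{"type":"array","items":{"type":"array","items":{"type":"number"}}}},"required":["commands"]}

```bash
mkdir -p pics
python3 - <<'E'
from rig import read_state, optics, bot
import cv2,numpy as np
s=read_state();print(s['time_s'],s['position'],np.round(s['tcp_rot'],3),s['opening'],s['force'])
for n in("side","top"):
    c=optics.capture(n);cv2.imwrite(f"pics/{n}0.png",c["image"]);np.savez(f"{n}0.npz",K=c["intrinsics"],E=c["extrinsics"])
    print(n,np.round(c["intrinsics"],1).tolist(),np.round(c["extrinsics"],3).tolist())
c=optics.capture("wrist");cv2.imwrite("pics/wrist0.png",c["image"]);print(np.round(c["T_tool_cam"],3).tolist())
E
```

```text
0.0 [ 0.15205106 -0.60546518  0.2215498 ] [[ 0.97   0.243 -0.   ]
 [ 0.243 -0.97   0.002]
 [ 0.    -0.002 -1.   ]] 1.000058288437582 [0.43336104 0.74450486 0.35052813]
side [[371.9, 0.0, 326.1], [0.0, 371.9, 197.8], [0.0, 0.0, 1.0]] [[0.988, -0.158, -0.003, -0.524], [-0.093, -0.568, -0.818, 0.141], [0.127, 0.808, -0.576, 0.815], [0.0, 0.0, 0.0, 1.0]]
top [[383.1, 0.0, 321.6], [0.0, 383.1, 198.9], [0.0, 0.0, 1.0]] [[0.284, -0.959, -0.004, -0.126], [-0.876, -0.258, -0.407, 0.521], [0.389, 0.119, -0.913, 0.83], [0.0, 0.0, 0.0, 1.0]]
[[-0.0, -0.954, -0.299, 0.082], [1.0, -0.001, 0.001, -0.001], [-0.001, -0.299, 0.954, -0.163], [0.0, 0.0, 0.0, 1.0]]
```

View pics/side0.png

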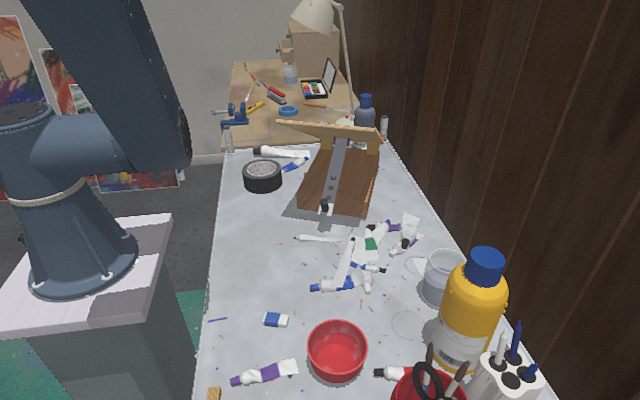

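View pics/top0.png

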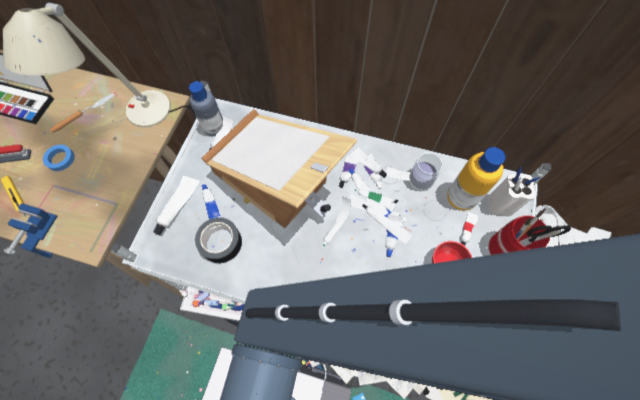

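The side view shows the easel with the knob near (325,207), the stay rising to (338,140) and the tape at (262,175). The top view shows the knob sticking out under the board's edge near (325,208). I'll enlarge both views.

Run:
```python
import cv2,numpy as np
a=cv2.imread("pics/side0.png")[110:230,260:400];b=cv2.imread("pics/top0.png")[100:230,195:365]
a=cv2.resize(a,None,fx=4,fy=4,interpolation=cv2.INTER_CUBIC)[:, :]
b=cv2.resize(b,None,fx=4,fy=4,interpolation=cv2.INTER_CUBIC)
cv2.imwrite("pics/side0c.png",a);cv2.imwrite("pics/top0c.png",b)
for n in("side","top"):
    d=np.load(n+"0.npz");E=d["E"];print(n,-E[:3,:3].T@E[:3,3])
```

```text
side [ 0.42660391 -0.66069795  0.58265004]
top [ 0.16940943 -0.0855225   0.97017   ]
```

View pics/side0c.png

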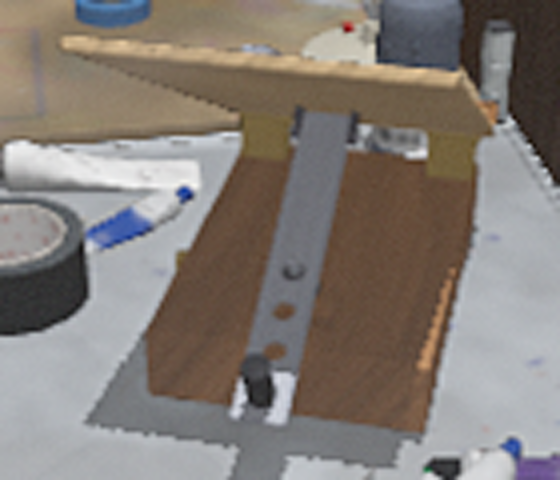

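View pics/top0c.png

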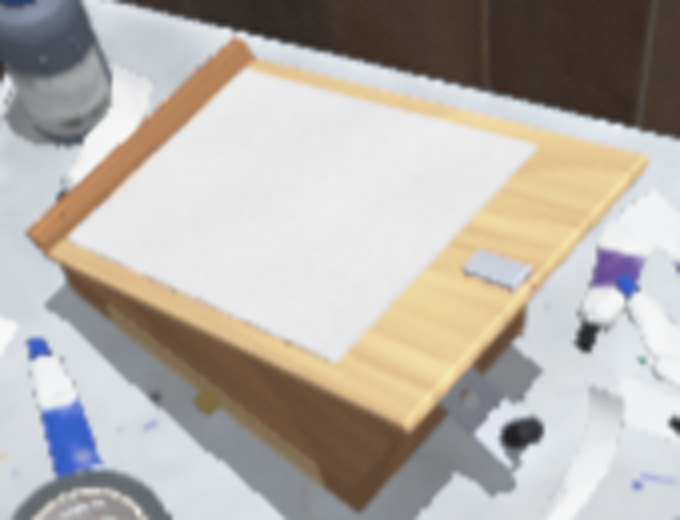

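In the side crop the pin tip is at image pixel (333,177), the holes at (331,187.8) and (328.8,197.8), and the knob top at (324,200.5). In the top crop the knob top is at (327,207). Next I cast rays onto the known heights.

```bash
cat > h.py <<'E'
import numpy as np
from scipy.optimize import fsolve
def ray(n,u,v):
    d=np.load(f"{n}0.npz");E=d["E"];R=E[:3,:3]
    return -R.T@E[:3,3], R.T@np.linalg.inv(d["K"])@[u,v,1]
def at(n,u,v,z):
    o,d=ray(n,u,v);return o+d*(z-o[2])/d[2]
# plane coords (x to hinge from pin, z)
PZ=np.array([-np.sin(np.radians(33)),np.cos(np.radians(33))]);PX=np.array([PZ[1],-PZ[0]])
def pivot(q):
    a=np.radians(32)+q
    return np.array([.22,.09])+.14*np.array([-np.cos(a),np.sin(a)])-.016*np.array([np.sin(a),np.cos(a)])
def stay(q,s,l,up=0):  # s slope rad
    return pivot(q)+l*np.array([-np.cos(s),-np.sin(s)])+up*np.array([-np.sin(s),np.cos(s)])
def pinpt(h,x=0): return np.array([0,.097])+h*PZ+x*PX
def solve(l,P,g): return fsolve(lambda v:stay(v[0],v[1],l)-P,g)
E
python3 - <<'E'
from h import *
q,s=-.02,np.radians(29)
pts=[("pintip",(333,177),pinpt(14)if 0 else pinpt(.014)),("mid",(331,187.75),stay(q,s,.134,.003)),("low",(328.75,197.75),stay(q,s,.162,.003)),("knobtop",(324,200.5),stay(q,s,.196,.043))]
W=[]
for n,p,m in pts:
    w=at("side",*p,m[1]);W.append((m[0],w));print(n,m.round(4),w.round(4))
w=at("top",327,207,pts[3][2][1]);print("top knob",w.round(4))
# two-view knob
o1,d1=ray("side",324,200.5);o2,d2=ray("top",327,207)
t=np.linalg.lstsq(np.c_[d1,-d2],o2-o1,rcond=None)[0];print("tri",o1+t[0]*d1,o2+t[1]*d2)
m=np.array([a for a,_ in W]);X=np.array([b[:2] for _,b in W])
A=np.c_[m,np.ones(4)];c=np.linalg.lstsq(A,X,rcond=None)[0];print("slope",c,np.hypot(*c[0]),np.degrees(np.arctan2(c[0,1],c[0,0])),(A@c-X).round(4))
# board corners top view : two top-edge corners, hinge-end corners (trough)
a=np.radians(32)-.02
for u,v in((356,139.5),(297,207)): print("topedge",at("top",u,v,.29))
for u,v in((258.5,155+0),(301,159)): pass
# box bottom front corners in side
for u,v in((297.5,207.5),(365.5,216.5)): print("boxbot",at("side",u,v,0))
# box upper front
for u,v in((262,158),(202,137)):pass
E
```

```text
pintip [-0.0076  0.1087] [0.5615 0.0872 0.1087]
mid [-0.027   0.0857] [0.5548 0.0761 0.0857]
low [-0.0515  0.0721] [0.5458 0.0546 0.0721]
knobtop [-0.1007  0.0906] [0.529  0.0197 0.0906]
top knob [0.5269 0.01   0.0906]
tri [0.52753539 0.00982289 0.0978169 ] [0.52453462 0.00935591 0.09654638]
slope [[0.3496179  0.73814416]
 [0.56411032 0.09391026]] 0.8167554596840614 64.65568415495757 [[-0.      0.0011]
 [-0.0002 -0.0022]
 [ 0.0003  0.0012]
 [-0.0001 -0.0001]]
topedge [ 0.6097657  -0.02714402  0.29      ]
topedge [0.42957192 0.04377553 0.29      ]
boxbot [0.47440848 0.1250901  0.        ]
boxbot [0.64120587 0.05911251 0.        ]
```

```bash
cat >> h.py <<'E'
from scipy.spatial.transform import Rotation as Ro
def toolR(ex_az,tilt):
    e=np.array([np.cos(np.radians(ex_az)),np.sin(np.radians(ex_az)),0]);t=np.radians(tilt);k=np.array([0,0,1])
    z=np.sin(t)*e-np.cos(t)*k; x=np.cos(t)*e+np.sin(t)*k
    return np.c_[x,np.cross(z,x),z]
def row(R0,p0,R,p):
    return np.r_[Ro.from_matrix(R0.T@R).as_rotvec(degrees=True)/5,R0.T@(p-p0)/.03]
E
python3 - <<'E'
from h import *
from rig import read_state
s=read_state();R=toolR(68.4,38)
k=np.array([.527,.012,.079]);p=k-.2*R[:,2]
print(p,row(np.array(s["tcp_rot"]),np.array(s["position"]),R,p).round(2))
E
```

```text
[ 0.48167198 -0.10248551  0.23660215] [  3.58   7.   -10.45  14.74 -13.59  -0.47]
```

Request:
{"method": "send_rows", "body": {
  "commands": [
    [1.8,3.5,-5.2,7.4,-6.8,-0.8,1],
    [1.8,3.5,-5.2,7.4,-6.8,-0.8,1],
    [1.8,3.5,-5.2,7.4,-6.8,-0.8,1],
    [1.8,3.5,-5.2,7.4,-6.8,-0.8,1],
    [1.8,3.5,-5.2,7.4,-6.8,-0.8,1],
    [1.8,3.5,-5.2,7.4,-6.8,-0.8,1],
    [1.8,3.5,-5.2,7.4,-6.8,-0.8,1],
    [3.6,7,-10.4,14.7,-13.6,-0.5,1],
    [3.6,7,-10.4,14.7,-13.6,-0.5,1],
    [3.6,7,-10.4,14.7,-13.6,-0.5,1],
    [3.6,7,-10.4,14.7,-13.6,-0.5,1],
    [3.6,7,-10.4,14.7,-13.6,-0.5,1],
    [3.6,7,-10.4,14.7,-13.6,-0.5,1],
    [3.6,7,-10.4,14.7,-13.6,-0.5,1],
    [3.6,7,-10.4,14.7,-13.6,-0.5,1],
    [3.6,7,-10.4,14.7,-13.6,-0.5,1]
  ]
}}

```text
time_s: 1.48
position: [0.4807, -0.0989, 0.2375]
tcp_rot: [[0.291, 0.93, 0.223], [0.732, -0.367, 0.575], [0.617, -0.004, -0.787]]
force: [-0.9, -0.2, 0.6]
opening: 1.004
grasp_force: 0.0
```

Run:
```python
from h import *
from rig import read_state,optics
import cv2
s=read_state();c=optics.capture("wrist");cv2.imwrite("pics/wrist1.png",c["image"])
T=np.eye(4);T[:3,:3]=s["tcp_rot"];T[:3,3]=s["position"];np.savez("wrist10.npz",K=c["intrinsics"],E=np.linalg.inv(T@c["T_tool_cam"]))
print(s["time_s"],s["position"],np.round(s["joint_positions"],1),(T[:3,:3].T@toolR(68.4,38)).round(3),s["force"])
```

```text
1.4833 [ 0.48073613 -0.09885039  0.23748173] [-46.6  24.6 103.4  35.4  73.9 -41.8] [[ 1.     0.001 -0.001]
 [-0.001  1.     0.004]
 [ 0.001 -0.004  1.   ]] [-0.8596817  -0.18658234  0.63456502]
```

View pics/wrist1.png

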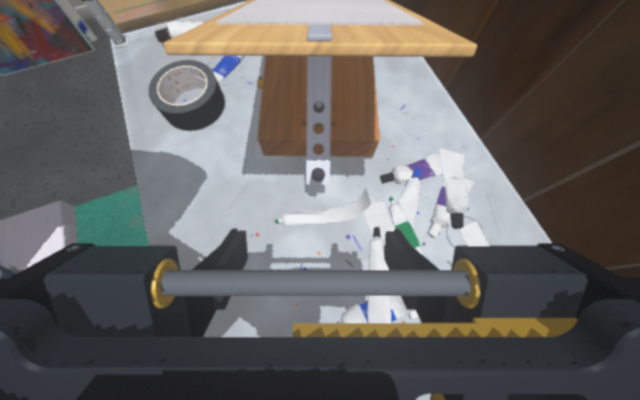

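The wrist view is centred on the stay. The knob is at (318,174), the open holes at (318.5,149) and (318.5,128), the pin tip at (319,106), and the board edge at row 50.

Run:
```python
from h import *
import cv2
im=cv2.imread("pics/wrist1.png")
def blob(m,x0,y0,x1,y1,t):
    mm=(m[y0:y1,x0:x1]).astype(np.uint8);n,l,st,ce=cv2.connectedComponentsWithStats(mm,connectivity=4)
    for i in range(1,n):
        if st[i,4]>15: print(t,st[i]+[x0,y0,0,0,0],(ce[i]+[x0,y0]).round(2))
g=im.max(2)
blob(g<70,300,160,340,190,"knob");blob(g<75,308,98,330,112,"pin")
hsv=cv2.cvtColor(im,cv2.COLOR_BGR2HSV);sat=hsv[...,1]>80
blob(sat,308,118,330,158,"hole")
q,s=-.02,np.radians(29)
P={"pin":((319,106),pinpt(.012)),"mid":((318.5,128),stay(q,s,.134,0.001)),"low":((318.5,149),stay(q,s,.162,.001)),"knob":((318,174),stay(q,s,.196,.043))}
e=np.array([np.cos(np.radians(68.4)),np.sin(np.radians(68.4))])
for n,(p,m) in P.items():
    w=at("wrist1",*p,m[1]);print(n,m.round(4),w.round(4),"pin est",(w[:2]-m[0]*e).round(4))
o1,d1=ray("wrist1",318,174)
for px in((327,207),(326.6,206.6)):
    o2,d2=ray("top",*px);t=np.linalg.lstsq(np.c_[d1,-d2],o2-o1,rcond=None)[0];print("tri",o1+t[0]*d1,o2+t[1]*d2)
```

```text
hole [314 125   9   8  56] [318.23 128.39]
hole [314 145   8   8  49] [317.92 148.76]
pin [-0.0065  0.1071] [0.5618 0.0953 0.1071] pin est [0.5642 0.1014]
mid [-0.0261  0.084 ] [0.5544 0.0782 0.084 ] pin est [0.564  0.1024]
low [-0.0506  0.0704] [0.5451 0.0547 0.0704] pin est [0.5637 0.1017]
knob [-0.1007  0.0906] [0.5266 0.0104 0.0906] pin est [0.5637 0.104 ]
tri [0.52635905 0.00982959 0.09196472] [0.52639082 0.00985183 0.09198005]
tri [0.52665552 0.01054794 0.09030805] [0.52763394 0.01123858 0.09078261]
```

```bash
cat >> h.py <<'E'
PIN=np.array([.5639,.102]);AZ=68.4
E2=np.array([np.cos(np.radians(AZ)),np.sin(np.radians(AZ))])
def w3(m): return np.r_[PIN+m[0]*E2,m[1]]
def tcp(q,s,tilt):
    R=toolR(AZ,tilt);return R,w3(stay(q,s,.196,.029))+.019*R[:,2]
def clear(q,s,tilt): # board top-edge, in (along gripper axis, perp) from grasp, mm
    a=np.radians(32)+q;e=np.array([.22,.09])+.38*np.array([-np.cos(a),np.sin(a)]);v=e-stay(q,s,.196,.029)
    t=np.radians(tilt);return (1e3*np.array([v@[-np.sin(t),np.cos(t)],v@[np.cos(t),np.sin(t)]])).round(0)
E
python3 - <<'E'
from h import *
from rig import read_state
S=read_state();R0=np.array(S["tcp_rot"]);p0=np.array(S["position"])
g=(-.02,np.radians(29))
for l,h,x in[(.106,.0035,-.003),(.106,.012,-.002),(.106,.022,-.001),(.12,.022,0),(.134,.022,0),(.148,.022,0),(.162,.022,0),(.162,.012,0),(.162,.0035,-.002)]:
    g=solve(l,pinpt(h,x),g);R,p=tcp(*g,38);print(l,h,g[0].round(3),np.degrees(g[1]).round(1),p.round(4),clear(*g,38),row(R0,p0,R,p).round(2))
E
```

```text
0.106 0.0035 -0.04 26.4 [0.5322 0.0218 0.0692] [160. 110.] [-0.03  0.01 -0.02  0.06  0.11  7.15]
0.106 0.012 -0.043 21.7 [0.5305 0.0175 0.0847] [145. 103.] [-0.03  0.01 -0.02  0.25  0.11  6.65]
0.106 0.022 -0.06 15.3 [0.5287 0.0131 0.1041] [124.  89.] [-0.03  0.01 -0.02  0.53  0.11  6.04]
0.12 0.022 0.09 22.7 [0.5339 0.0261 0.0979] [156. 135.] [-0.03  0.01 -0.02  0.77  0.11  6.49]
0.134 0.022 0.206 26.6 [0.5386 0.0381 0.0987] [173. 168.] [-0.03  0.01 -0.02  1.12  0.11  6.74]
0.148 0.022 0.313 28.8 [0.5432 0.0496 0.1027] [181. 196.] [-0.03  0.01 -0.02  1.53  0.11  6.88]
0.162 0.022 0.416 30.2 [0.5476 0.0609 0.1085] [183. 222.] [-0.03  0.01 -0.02  1.97  0.11  6.98]
0.162 0.012 0.417 33.7 [0.5495 0.0655 0.0974] [195. 226.] [-0.03  0.01 -0.02  1.87  0.11  7.38]
0.162 0.0035 0.4 36.6 [0.5505 0.0681 0.0869] [205. 224.] [-0.03  0.01 -0.02  1.73  0.11  7.71]
```

Request:
{"method": "send_rows", "body": {
  "commands": [
    [0,0,0,0,0.1,1,1],
    [0,0,0,0,0.1,2,1],
    [0,0,0,0,0.1,3,1],
    [0,0,0,0,0.1,4,1],
    [0,0,0,0,0.1,4.8,1],
    [0,0,0,0,0.1,5.5,1],
    [0,0,0,0,0.1,6.1,1],
    [0,0,0,0,0.1,6.6,1],
    [0,0,0,0,0.1,7,1],
    [0,0,0,0,0.1,7.15,1],
    [0,0,0,0,0.1,7.15,1],
    [0,0,0,0,0.1,7.15,1]
  ]
}}

```text
time_s: 2.53
position: [0.5324, 0.0175, 0.0685]
tcp_rot: [[0.294, 0.928, 0.228], [0.732, -0.372, 0.571], [0.615, -0.001, -0.789]]
force: [0.3, 0.3, 0.0]
opening: 1.003
grasp_force: 0.0
```

Run:
```python
from h import *
from rig import read_state,optics
import cv2
s=read_state();c=optics.capture("wrist")
T=np.eye(4);T[:3,:3]=s["tcp_rot"];T[:3,3]=s["position"];np.savez("wrist20.npz",K=c["intrinsics"],E=np.linalg.inv(T@c["T_tool_cam"]))
a=c["image"];b=optics.capture("side")["image"][90:240,240:410]
b=cv2.resize(b,None,fx=3,fy=3,interpolation=cv2.INTER_CUBIC)
cv2.imwrite("pics/w2.png",np.vstack([a[:, :510][:300],np.hstack([b[:300],])]) if b.shape[1]==510 else a)
print(s["position"],s["force"])
```

```text
[0.53236925 0.01754255 0.06854555] [0.31189856 0.32889862 0.03245081]
```

View pics/w2.png

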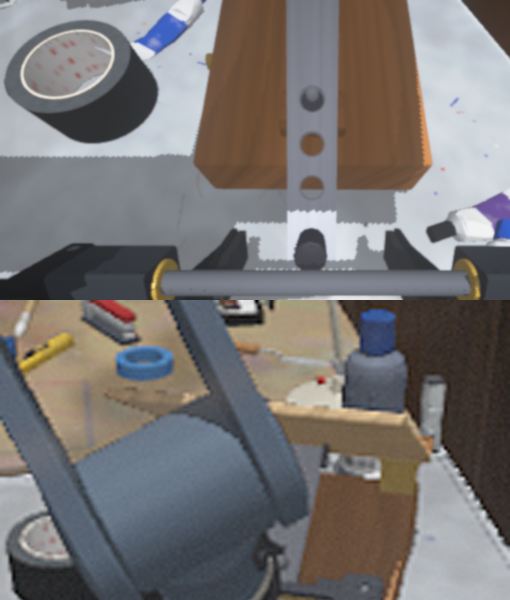

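The knob (about (311,243)) is between the fingertips (247 and 385), slightly left of their middle. I'll work out the lateral offset by rays and re-measure the holes.

Run:
```python
from h import *
import cv2
from rig import read_state
S=read_state();R0=np.array(S["tcp_rot"]);p0=np.array(S["position"])
print(np.load("wrist20.npz")["K"].round(1).tolist())
for q,s in((-.02,29),(-.04,26.4)):
  s=np.radians(s)
  for n,p,m in(("knobtop",(311,236),stay(q,s,.196,.043)),("low",(312,188),stay(q,s,.162,.001)),("mid",(312,144),stay(q,s,.134,.001)),("pin",(312,97),pinpt(.0125))):
    w=at("wrist2",*p,m[1]);print(n,w.round(4),"tool",(R0.T@(w-p0)*1e3).round(1),"pin est",(w[:2]-m[0]*E2).round(4))
```

```text
[[282.7, 0.0, 315.3], [0.0, 282.7, 196.4], [0.0, 0.0, 1.0]]
knobtop [0.53   0.0192 0.0906] tool [ 13.9  -3.1 -16.6] pin est [0.5671 0.1128]
low [0.5442 0.054  0.0704] tool [31.1 -2.9 22.4] pin est [0.5628 0.101 ]
mid [0.5539 0.0782 0.084 ] tool [60.  -2.8 27.7] pin est [0.5635 0.1024]
pin [0.5611 0.0956 0.1075] tool [89.3 -2.6 20.8] pin est [0.5636 0.1019]
knobtop [0.5296 0.0179 0.0969] tool [ 16.7  -3.  -22.4] pin est [0.568  0.1148]
low [0.5436 0.0525 0.0743] tool [32.2 -2.8 18.3] pin est [0.5639 0.1037]
mid [0.5533 0.0766 0.0868] tool [60.4 -2.8 24.5] pin est [0.5644 0.1045]
pin [0.5611 0.0956 0.1075] tool [89.3 -2.6 20.8] pin est [0.5636 0.1019]
```

Request:
{"method": "send_rows", "body": {
  "commands": [
    [0,0,0,0.08,-0.1,0.12,1],
    [0,0,0,0.08,-0.1,0.23,1],
    [0,0,0,0.08,-0.1,0.23,0.6],
    [0,0,0,0.08,-0.1,0.23,0.3],
    [0,0,0,0.08,-0.1,0.23,0.1],
    [0,0,0,0.08,-0.1,0.23,0],
    [0,0,0,0.08,-0.1,0.23,0],
    [0,0,0,0.08,-0.1,0.23,0],
    [0,0,0,0.08,-0.1,0.23,0],
    [0,0,0,0.08,-0.1,0.23,0],
    [0,0,0,0.08,-0.1,0.23,0]
  ]
}}

```text
time_s: 3.55
position: [0.5316, 0.0251, 0.0644]
tcp_rot: [[0.294, 0.928, 0.227], [0.731, -0.372, 0.572], [0.615, -0.002, -0.788]]
force: [0.2, 0.0, 0.0]
opening: 0.404
grasp_force: 0.0
```

```bash
sed -i 's/^PIN=.*;AZ/PIN=np.array([.5635,.1019]);AZ/' h.py
cat > plan.py <<'E'
from h import *
from rig import read_state
S=read_state();R0=np.array(S["tcp_rot"]);p0=np.array(S["position"])
tilt0=np.degrees(np.arccos(-R0[2,2]));print(S["time_s"],p0.round(4),tilt0,S["opening"],S["grasp_force"],S["force"])
def plan(way,g,off):   # off: world offset actual TCP - model
    for l,h,x,tilt in way:
        g=solve(l,pinpt(h,x),g);R,p=tcp(*g,tilt);print(l,h,g[0].round(3),np.degrees(g[1]).round(1),(p+off).round(4),clear(*g,tilt),row(R0,p0,R0@Ro.from_rotvec([0,np.radians(tilt0-tilt)*1,0]).as_matrix(),p+off).round(2))
E
python3 - <<'E'
from plan import *
q,s=-.02,np.radians(29)
R,p=tcp(q,s,38);off=p0-p;print("off tool",(R0.T@off*1e3).round(1))
plan([(.106,.0003,-.0011,38),(.106,.006,-.001,37),(.106,.012,-.001,36),(.106,.018,-.001,35),(.106,.022,-.001,34),(.113,.022,0,34),(.12,.022,0,34),(.127,.022,0,34),(.134,.022,0,34),(.148,.022,0,34),(.162,.022,0,34)],(q,s),off)
E
```

```text
3.55 [0.5316 0.0251 0.0644] 37.957117406979755 0.40360838784750314 0.0 [0.20945198 0.03682614 0.04656866]
off tool [-0.1 -1.4 -1.4]
0.106 0.0003 -0.02 29.0 [0.5316 0.0252 0.0644] [170. 117.] [-0.   -0.01 -0.   -0.    0.    0.  ]
0.106 0.006 -0.024 25.7 [0.53   0.0213 0.0743] [161. 110.] [-0.    0.19 -0.    0.09 -0.   -0.35]
0.106 0.012 -0.033 22.1 [0.5285 0.0174 0.0852] [151. 101.] [-0.    0.39 -0.    0.21 -0.   -0.72]
0.106 0.018 -0.047 18.1 [0.5271 0.0139 0.0965] [139.  90.] [-0.    0.59 -0.    0.34 -0.   -1.09]
0.106 0.022 -0.06 15.3 [0.5262 0.0117 0.1043] [130.  80.] [ 0.    0.79 -0.    0.44 -0.   -1.35]
0.113 0.022 0.025 19.8 [0.529  0.0186 0.0999] [152. 106.] [ 0.    0.79 -0.    0.54 -0.   -1.08]
0.12 0.022 0.09 22.7 [0.5314 0.0247 0.0981] [165. 124.] [ 0.    0.79 -0.    0.68 -0.   -0.9 ]
0.127 0.022 0.149 24.9 [0.5338 0.0308 0.098 ] [176. 140.] [ 0.    0.79 -0.    0.85 -0.   -0.76]
0.134 0.022 0.206 26.6 [0.5361 0.0367 0.0989] [184. 156.] [ 0.    0.79 -0.    1.03 -0.   -0.65]
0.148 0.022 0.313 28.8 [0.5407 0.0482 0.103 ] [194. 183.] [ 0.    0.79 -0.    1.44 -0.01 -0.5 ]
0.162 0.022 0.416 30.2 [0.5451 0.0594 0.1087] [198. 209.] [ 0.    0.79 -0.    1.88 -0.01 -0.41]
```

Request:
{"method": "send_rows", "body": {
  "commands": [
    [0,0,0,0,0,0,0],
    [0,0,0,0,0,0,0],
    [0,0,0,0,0,0,0],
    [0,0,0,0,0,0,0],
    [0,0,0,0,0,0,0],
    [0,0,0,0,0,0,0]
  ]
}}

```text
time_s: 4.05
position: [0.5323, 0.0247, 0.0648]
tcp_rot: [[0.294, 0.928, 0.229], [0.732, -0.373, 0.571], [0.615, -0.001, -0.788]]
force: [0.3, -2.4, 5.9]
opening: 0.195
grasp_force: 31.3
```

```bash
sed -i 's/tilt0-tilt)\*1/tilt-tilt0)/' plan.py
cat > t.py <<'E'
from plan import *
q,s=-.02,np.radians(29)
R,p=tcp(q,s,38);off=p0-p;print("off tool",(R0.T@off*1e3).round(1))
for q,sd,tilt in((-.02,29,38),(-.02,26,37),(-.02,23,36),(-.015,20,35),(-.01,18,34),(.0,17,34)):
    P=stay(q,np.radians(sd),.106)-[0,.097];R,p=tcp(q,np.radians(sd),tilt)
    print(q,sd,"x,h",(P@PX).round(4),(P@PZ).round(4),row(R0,p0,R0@Ro.from_rotvec([0,np.radians(tilt-tilt0),0]).as_matrix(),p+off).round(2),clear(q,np.radians(sd),tilt))
plan([(.110,.024,0,34),(.116,.023,0,34),(.12,.022,0,34),(.127,.022,0,34),(.134,.022,0,34),(.141,.022,0,34),(.148,.022,0,35),(.155,.022,0,35),(.162,.022,0,36)],(0,.3),off)
E
python3 t.py
```

```text
4.05 [0.5323 0.0247 0.0648] 37.9602889099703 0.19523445123152045 31.29840443492867 [ 0.30696324 -2.43571884  5.94718821]
off tool [-0.  -0.6 -1.8]
-0.02 29 x,h -0.0011 0.0003 [0.   0.01 0.   0.   0.   0.  ] [170. 117.]
-0.02 26 x,h -0.0006 0.0059 [-0.   -0.19 -0.    0.1   0.   -0.33] [162. 111.]
-0.02 23 x,h 0.0003 0.0113 [-0.   -0.39 -0.    0.22  0.   -0.65] [155. 105.]
-0.015 20 x,h 0.002 0.0172 [-0.   -0.59  0.    0.37  0.   -0.97] [147.  99.]
-0.01 18 x,h 0.0034 0.0211 [ 0.   -0.79 -0.    0.49  0.   -1.19] [143.  95.]
0.0 17 x,h 0.0051 0.0236 [ 0.   -0.79 -0.    0.59  0.   -1.31] [141.  96.]
0.11 0.024 -0.011 17.0 [0.5282 0.0144 0.1054] [140.  93.] [ 0.   -0.79 -0.    0.54  0.   -1.29]
0.116 0.023 0.051 20.6 [0.5305 0.0202 0.101 ] [156. 113.] [ 0.   -0.79 -0.    0.61  0.   -1.05]
0.12 0.022 0.09 22.7 [0.5321 0.0242 0.0985] [165. 124.] [ 0.   -0.79 -0.    0.68 -0.   -0.9 ]
0.127 0.022 0.149 24.9 [0.5345 0.0303 0.0984] [176. 140.] [ 0.   -0.79 -0.    0.85 -0.   -0.76]
0.134 0.022 0.206 26.6 [0.5368 0.0362 0.0993] [184. 156.] [ 0.   -0.79 -0.    1.03 -0.   -0.65]
0.141 0.022 0.26 27.9 [0.5391 0.042  0.101 ] [190. 170.] [ 0.   -0.79 -0.    1.23 -0.   -0.57]
0.148 0.022 0.313 28.8 [0.5415 0.048  0.1035] [191. 187.] [-0.   -0.59  0.    1.45 -0.   -0.5 ]
0.155 0.022 0.365 29.6 [0.5437 0.0536 0.1062] [193. 200.] [-0.   -0.59  0.    1.67 -0.01 -0.45]
0.162 0.022 0.416 30.2 [0.546  0.0594 0.1095] [191. 216.] [-0.   -0.39 -0.    1.9  -0.01 -0.41]
```

Request:
{"method": "send_rows", "body": {
  "commands": [
    [0,-0.1,0,0.05,0,-0.17,0],
    [0,-0.2,0,0.1,0,-0.33,0],
    [0,-0.3,0,0.16,0,-0.49,0],
    [0,-0.4,0,0.22,0,-0.65,0],
    [0,-0.5,0,0.29,0,-0.81,0],
    [0,-0.6,0,0.37,0,-0.97,0],
    [0,-0.7,0,0.43,0,-1.1,0],
    [0,-0.8,0,0.51,0,-1.22,0],
    [0,-0.8,0,0.53,0,-1.25,0],
    [0,-0.8,0,0.53,0,-1.25,0]
  ]
}}

```text
time_s: 4.88
position: [0.5277, 0.0134, 0.1038]
tcp_rot: [[0.309, 0.928, 0.206], [0.773, -0.371, 0.514], [0.554, 0.001, -0.832]]
force: [0.5, -7.1, -5.2]
opening: 0.193
grasp_force: 37.3
```

```bash
cat > look.py <<'E'
import sys;from h import *
from rig import read_state,optics
import cv2
n=sys.argv[1];s=read_state();c=optics.capture("wrist");cv2.imwrite(f"pics/{n}.png",c["image"][:300])
T=np.eye(4);T[:3,:3]=s["tcp_rot"];T[:3,3]=s["position"];np.savez(n+"0.npz",K=c["intrinsics"],E=np.linalg.inv(T@c["T_tool_cam"]))
def px(m):
    E=np.load(n+"0.npz")["E"];v=c["intrinsics"]@(E[:3,:3]@w3(m)+E[:3,3]);return (v[:2]/v[2]).round(1)
from scipy.optimize import fsolve
print(s["time_s"],s["force"].round(1) if hasattr(s["force"],"round") else s["force"],s["opening"],s["grasp_force"])
print("pintip px",px(pinpt(.014)),"pin base",px(pinpt(0)))
E
python3 look.py w3
```

```text
4.8833 [ 0.5 -7.1 -5.2] 0.19256741700055768 37.322810667101294
pintip px [316.5 118.6] pin base [316.3 118.1]
```

View pics/w3.png

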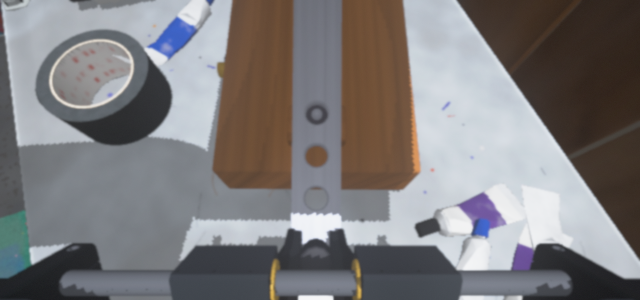

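The stay is up and the pin tip shows centred in the upper hole at (316,114). The lower holes at (316,155) and (316,198) are in line with it. Next I raise the board.

Run:
```python
from plan import *
off=toolR(AZ,38)@[0,-.0006,-.0018]
plan([(.106,.022,.004,34),(.110,.025,.002,34),(.115,.025,0,34),(.12,.025,0,34),(.127,.025,0,34),(.134,.025,0,34),(.141,.025,0,34),(.148,.025,0,34),(.155,.025,0,34),(.162,.024,0,34)],(0,.3),off)
```

```text
4.9333 [0.5277 0.0135 0.1037] 33.67622457262981 0.1928846931867686 37.29956680923351 [ 0.85844084 -7.14080872 -4.52681872]
0.106 0.022 -0.007 17.6 [0.5285 0.015  0.1037] [142.  95.] [ 0.    0.06 -0.    0.05  0.01  0.03]
0.11 0.025 0.006 17.1 [0.5287 0.0155 0.1071] [142.  98.] [ 0.    0.06 -0.    0.13  0.01 -0.05]
0.115 0.025 0.037 19.0 [0.5298 0.0183 0.1047] [150. 107.] [ 0.    0.06 -0.    0.17  0.    0.07]
0.12 0.025 0.084 21.1 [0.5315 0.0227 0.1034] [160. 121.] [ 0.    0.06 -0.    0.27  0.    0.19]
0.127 0.025 0.146 23.4 [0.5339 0.0287 0.1028] [171. 138.] [ 0.    0.06 -0.    0.44  0.    0.33]
0.134 0.025 0.203 25.2 [0.5362 0.0347 0.1035] [179. 153.] [ 0.    0.06 -0.    0.63  0.    0.43]
0.141 0.025 0.258 26.6 [0.5385 0.0405 0.105 ] [185. 168.] [ 0.    0.06 -0.    0.83  0.    0.5 ]
0.148 0.025 0.311 27.7 [0.5408 0.0463 0.107 ] [190. 182.] [ 0.    0.06 -0.    1.04  0.    0.56]
0.155 0.025 0.363 28.5 [0.5431 0.0519 0.1096] [193. 195.] [ 0.    0.06 -0.    1.26  0.    0.6 ]
0.162 0.024 0.415 29.4 [0.5455 0.058  0.1113] [196. 208.] [ 0.    0.06 -0.    1.47 -0.    0.67]
```

Request:
{"method": "send_rows", "body": {
  "commands": [
    [0,0,0,0.1,0,-0.05,0],
    [0,0,0,0.16,0,0,0],
    [0,0,0,0.21,0,0.09,0],
    [0,0,0,0.27,0,0.18,0],
    [0,0,0,0.36,0,0.26,0],
    [0,0,0,0.45,0,0.33,0],
    [0,0,0,0.54,0,0.38,0],
    [0,0,0,0.63,0,0.42,0],
    [0,0,0,0.73,0,0.46,0],
    [0,0,0,0.83,0,0.5,0],
    [0,0,0,0.93,0,0.53,0],
    [0,0,0,1.04,0,0.56,0],
    [0,0,0,1.15,0,0.58,0],
    [0,0,0,1.26,0,0.6,0],
    [0,0,0,1.37,0,0.63,0],
    [0,0,0,1.47,0,0.66,0],
    [0,0,0,1.47,0,0.66,0],
    [0,0,0,1.47,0,0.66,0]
  ]
}}

```text
time_s: 6.43
position: [0.5461, 0.0586, 0.1127]
tcp_rot: [[0.309, 0.928, 0.208], [0.77, -0.373, 0.517], [0.558, 0.0, -0.83]]
force: [1.8, -5.9, -1.2]
opening: 0.199
grasp_force: 30.0
```

```bash
python3 look.py w4
```

```text
6.4333 [ 1.8 -5.9 -1.2] 0.19933323506951933 30.00888827489689
pintip px [316.  188.2] pin base [315.9 183.3]
```

View pics/w4.png

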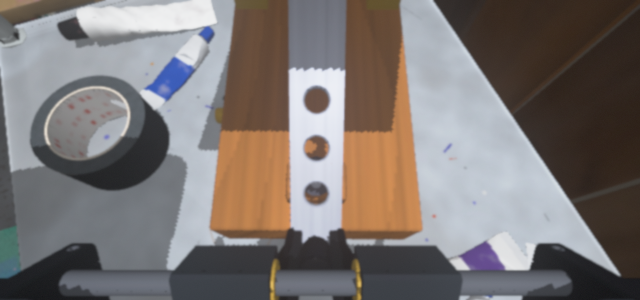

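The lower hole is now over the pin, with its rim at about (316,192). I'll enlarge it to see where the pin tip lies inside the rim.

```bash
python3 - <<'E'
import cv2
a=cv2.imread("pics/w4.png")[165:215,286:346];cv2.imwrite("pics/w4c.png",cv2.resize(a,None,fx=10,fy=10,interpolation=cv2.INTER_CUBIC))
E
python3 - <<'E'
from plan import *
off=toolR(AZ,38)@[0,-.0006,-.0018]
plan([(.162,.024,0,34),(.162,.018,0,35),(.162,.012,0,36),(.162,.008,-.001,36),(.162,.0035,-.002,36),(.162,.001,-.002,36)],(.4,.5),off)
E
```

```text
6.4833 [0.5461 0.0586 0.1127] 33.89935250458233 0.19758066071655764 30.008701253682375 [ 2.79152079 -5.72198646 -1.47804654]
0.162 0.024 0.415 29.4 [0.5455 0.058  0.1113] [196. 208.] [-0.    0.02 -0.   -0.04 -0.01  0.02]
0.162 0.018 0.417 31.6 [0.5467 0.0611 0.1049] [199. 214.] [-0.    0.22  0.   -0.08 -0.01  0.26]
0.162 0.012 0.417 33.7 [0.5479 0.0641 0.0984] [202. 219.] [ 0.    0.42  0.   -0.1  -0.01  0.5 ]
0.162 0.008 0.409 35.1 [0.5484 0.0653 0.0934] [207. 218.] [ 0.    0.42  0.   -0.16 -0.01  0.66]
0.162 0.0035 0.4 36.6 [0.5489 0.0667 0.0879] [213. 216.] [ 0.    0.42  0.   -0.22 -0.01  0.85]
0.162 0.001 0.399 37.5 [0.5494 0.0679 0.0851] [216. 216.] [ 0.    0.42  0.   -0.24 -0.01  0.95]
```

View pics/w4c.png

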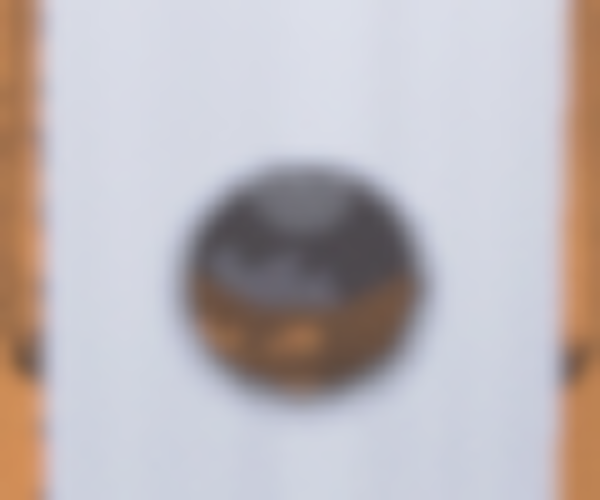

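The pin tip shows at about (316,185.5) and the hole centre at (316,192.7). Part of this is parallax, so I work out the true offset.

Run:
```python
from h import *
d=np.load("w40.npz");K,E=d["K"],d["E"]
def px(m):
    v=K@(E[:3,:3]@w3(m)+E[:3,3]);return (v[:2]/v[2]).round(1)
for h in(.020,.024,.028):
  for x in(-.006,-.003,0,.003): print(h,x,px(pinpt(h,x)))
print("tip",px(pinpt(.0135)))
```

```text
0.02 -0.006 [316.1 199.1]
0.02 -0.003 [316.  194.8]
0.02 0 [316.  190.5]
0.02 0.003 [316.  186.1]
0.024 -0.006 [316.1 200.8]
0.024 -0.003 [316.1 196.5]
0.024 0 [316.1 192.1]
0.024 0.003 [316.  187.7]
0.028 -0.006 [316.1 202.7]
0.028 -0.003 [316.1 198.3]
0.028 0 [316.1 193.8]
0.028 0.003 [316.1 189.3]
tip [316. 188.]
```

Request:
{"method": "send_rows", "body": {
  "commands": [
    [0,0.1,0,0,0,0.06,0],
    [0,0.2,0,-0.01,0,0.14,0],
    [0,0.2,0,-0.03,0,0.24,0],
    [0,0.3,0,-0.04,0,0.34,0],
    [0,0.4,0,-0.05,0,0.44,0],
    [0,0.4,0,-0.07,0,0.54,0],
    [0,0.4,0,-0.09,0,0.64,0],
    [0,0.4,0,-0.1,0,0.66,0]
  ]
}}

```text
time_s: 7.15
position: [0.5495, 0.0669, 0.0945]
tcp_rot: [[0.303, 0.928, 0.219], [0.751, -0.373, 0.545], [0.587, -0.001, -0.809]]
force: [3.2, -4.5, -1.7]
opening: 0.191
grasp_force: 30.0
```

```bash
python3 look.py w5
python3 - <<'E'
from plan import *
off=toolR(AZ,38)@[0,-.0006,-.0018]
plan([(.162,.008,0,36),(.162,.0035,0,36),(.162,.001,-.001,36)],(.4,.6),off)
import cv2
a=cv2.imread("pics/w5.png")[165:285,256:376];cv2.imwrite("pics/w5c.png",cv2.resize(a,None,fx=5,fy=5,interpolation=cv2.INTER_CUBIC))
E
```

```text
7.15 [ 3.2 -4.5 -1.7] 0.1911126510003322 30.012858754162153
pintip px [315.9 192.6] pin base [315.8 187.7]
7.2 [0.5495 0.0669 0.0945] 35.96862277451798 0.19693666683495994 30.01280206706724 [ 2.90915411 -5.12782163 -1.55045996]
0.162 0.008 0.416 35.1 [0.5487 0.0661 0.0939] [207. 219.] [ 0.    0.01 -0.   -0.04 -0.01 -0.01]
0.162 0.0035 0.415 36.7 [0.5495 0.0682 0.0889] [213. 220.] [ 0.    0.01 -0.   -0.07 -0.01  0.18]
0.162 0.001 0.406 37.5 [0.5497 0.0687 0.0856] [216. 218.] [ 0.    0.01 -0.   -0.13 -0.01  0.27]
```

View pics/w5c.png

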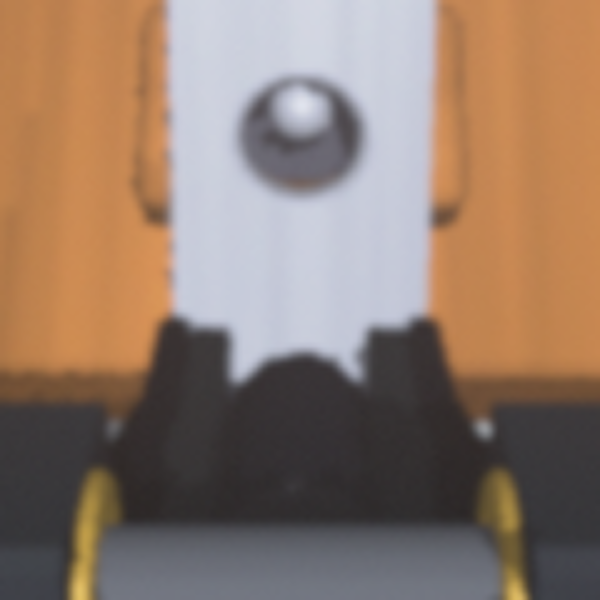

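The pin tip is inside the hole, near its upper edge, and the forces are low. I continue down to contact.

Request:
{"method": "send_rows", "body": {
  "commands": [
    [0,0.05,0,-0.02,0,0.06,0],
    [0,0.1,0,-0.04,0,0.12,0],
    [0,0.15,0,-0.05,0,0.18,0],
    [0,0.2,0,-0.07,0,0.23,0],
    [0,0.2,0,-0.07,0,0.23,0]
  ]
}}

```text
time_s: 7.62
position: [0.5505, 0.0694, 0.0877]
tcp_rot: [[0.299, 0.928, 0.224], [0.74, -0.373, 0.559], [0.602, -0.001, -0.798]]
force: [4.6, -3.5, -0.8]
opening: 0.196
grasp_force: 30.0
```

```bash
python3 look.py w6
python3 - <<'E'
from plan import *
E
```

```text
7.6167 [ 4.6 -3.5 -0.8] 0.19577879890867875 30.00963040653005
pintip px [315.9 192.9] pin base [315.8 188.1]
7.6667 [0.5504 0.0693 0.0878] 37.01866739271373 0.19581852624272872 30.00876665872056 [ 3.37542987 -3.84602349 -0.29813082]
```

Request:
{"method": "send_rows", "body": {
  "commands": [
    [0,0,0,-0.01,0,0.05,0],
    [0,0,0,-0.02,0,0.1,0],
    [0,0,0,-0.02,0,0.1,0]
  ]
}}

```text
time_s: 7.92
position: [0.551, 0.0707, 0.0852]
tcp_rot: [[0.298, 0.928, 0.224], [0.74, -0.373, 0.559], [0.602, -0.001, -0.798]]
force: [3.9, -3.1, -1.9]
opening: 0.196
grasp_force: 30.0
```

```bash
python3 -c "from plan import *"
```

```text
7.9167 [0.551  0.0707 0.0852] 37.034088502706574 0.19627944377740017 30.00598984726821 [ 3.9205836  -3.0852557  -1.93576374]
```

Request:
{"method": "send_rows", "body": {
  "commands": [
    [0,0,0,-0.02,0,0.06,0],
    [0,0,0,-0.04,0,0.12,0],
    [0,0,0,-0.04,0,0.12,0]
  ]
}}

```text
time_s: 8.17
position: [0.5516, 0.0721, 0.0821]
tcp_rot: [[0.298, 0.928, 0.225], [0.74, -0.373, 0.56], [0.603, -0.001, -0.797]]
force: [4.1, -4.4, 4.3]
opening: 0.195
grasp_force: 30.0
```

Contact has begun (+z force rising). I press slightly more, ease down the slope to where it settles, and read the state before letting go.

Request:
{"method": "send_rows", "body": {
  "commands": [
    [0,0,0,-0.03,0,0.04,0],
    [0,0,0,-0.06,0,0.06,0],
    [0,0,0,-0.08,0,0.06,0],
    [0,0,0,-0.08,0,0.06,0]
  ]
}}

```text
time_s: 8.5
position: [0.5516, 0.0722, 0.0818]
tcp_rot: [[0.296, 0.928, 0.226], [0.737, -0.373, 0.564], [0.607, -0.0, -0.794]]
force: [0.7, -5.6, 19.1]
opening: 0.195
grasp_force: 30.1
```

```bash
python3 look.py w7
python3 - <<'E'
from h import *
import cv2
d=np.load("w70.npz");K,E=d["K"],d["E"]
def px(m):
    v=K@(E[:3,:3]@w3(m)+E[:3,3]);return (v[:2]/v[2]).round(1)
print([px(pinpt(.0065,x)) for x in(-.003,0,.003)], px(pinpt(.013)))
g=cv2.cvtColor(cv2.imread("pics/w7.png"),cv2.COLOR_BGR2GRAY)
print(g[172:214:1,316].tolist())
m=(g[170:220,296:336]<150).astype(np.uint8);n,l,st,ce=cv2.connectedComponentsWithStats(m)
for i in range(1,n):
    if st[i,4]>40: print(st[i]+[296,170,0,0,0],ce[i]+[296,170])
E
```

```text
8.5 [ 0.7 -5.6 19.1] 0.19538260482983344 30.06447511997068
pintip px [315.9 194.1] pin base [315.8 189.2]
[array([315.9, 196.3]), array([315.9, 191.4]), array([315.8, 186.5])] [315.9 193.7]
[208, 209, 209, 209, 208, 207, 197, 174, 159, 169, 188, 202, 212, 220, 227, 227, 219, 206, 193, 179, 160, 135, 103, 84, 86, 95, 102, 106, 111, 126, 143, 165, 192, 205, 207, 206, 205, 205, 204, 205, 204, 205]
[304 181  25  22 325] [315.84307692 192.67076923]
```

The contact is firm (19 N), and the descent matches the hole seated on the collar. I relax the press, open, wait, then back out along the tool axis.

Request:
{"method": "send_rows", "body": {
  "commands": [
    [0,0,0,0,0,-0.05,0],
    [0,0,0,0,0,-0.05,0],
    [0,0,0,0,0,-0.05,0.3],
    [0,0,0,0,0,-0.05,0.6],
    [0,0,0,0,0,-0.05,0.8],
    [0,0,0,0,0,-0.05,0.8],
    [0,0,0,0,0,-0.05,0.8],
    [0,0,0,0,0,-0.05,0.8],
    [0,0,0,0,0,-0.05,0.8],
    [0,0,0,0,0,-0.05,0.8],
    [0,0,0,0,0,-0.05,0.8]
  ]
}}

```text
time_s: 9.47
position: [0.5311, 0.0787, 0.0796]
tcp_rot: [[0.298, 0.936, 0.189], [0.738, -0.352, 0.576], [0.605, -0.032, -0.795]]
force: [-41.1, -13.9, 30.5]
opening: 0.76
grasp_force: 20.7
```

```bash
cat > chk.py <<'E'
import sys;from h import *
import cv2
n=sys.argv[1];y0,y1=int(sys.argv[2]),int(sys.argv[3])
d=np.load(n+"0.npz");K,E=d["K"],d["E"]
def px(m):
    v=K@(E[:3,:3]@w3(m)+E[:3,3]);return (v[:2]/v[2]).round(1)
print("hole rim if seated x=-.003,0:",[px(pinpt(.0065,x)) for x in(-.003,0)],"tip",px(pinpt(.013)))
for l in(.106,.134,.162): print("pred hole",l,px(stay(.4,np.radians(37),l,.003)))
print("pred knob top",px(stay(.4,np.radians(37),.196,.043)))
g=cv2.cvtColor(cv2.imread(f"pics/{n}.png"),cv2.COLOR_BGR2GRAY);m=(g[y0:y1,296:336]<150).astype(np.uint8);k,l,st,ce=cv2.connectedComponentsWithStats(m)
for i in range(1,k):
    if st[i,4]>20: print(st[i]+[296,y0,0,0,0],(ce[i]+[296,y0]).round(1))
E
python3 look.py w8; python3 chk.py w8 60 299
```

```text
9.4667 [-41.1 -13.9  30.5] 0.7595762444048608 20.690719485282898
pintip px [353.2 190.5] pin base [351.  185.8]
hole rim if seated x=-.003,0: [array([351.9, 192.8]), array([352. , 187.9])] tip [353.  190.2]
pred hole 0.106 [355.1  91.7]
pred hole 0.134 [353.3 144. ]
pred hole 0.162 [351.7 191.1]
pred knob top [356.5 278.6]
[ 296   60   40  239 5140] [313.8 174.4]
```

The tool was pushed about 20 mm sideways as the fingers opened, so something resisted on the +x side. I check this numerically before moving on.

Run:
```python
from h import *
import cv2
from rig import read_state,optics
s=read_state();print({k:np.round(s[k],2).tolist() for k in("joint_positions","tau","force","moment","opening")})
im=cv2.imread("pics/w8.png");old=cv2.imread("pics/w7.png")
for r in(100,150,190,225,245,260):
    print(r,"old",old[r,240:420:6].mean(1).round(0).astype(int).tolist());print(r,"new",im[r,240:420:6].mean(1).round(0).astype(int).tolist())
# holes: dark blobs near 352
g=cv2.cvtColor(im,cv2.COLOR_BGR2GRAY)
c=cv2.HoughCircles(cv2.GaussianBlur(g[60:230,240:420],(3,3),0),cv2.HOUGH_GRADIENT,1,20,param1=80,param2=14,minRadius=8,maxRadius=15)
print(None if c is None else (c[0]+[240,60,0]).round(0).tolist())
```

```text
{'joint_positions': [-24.89, 40.55, 110.79, 53.56, 48.45, -47.33], 'tau': [5.1, -29.75, -21.82, 6.61, -3.56, -0.11], 'force': [-40.67, -13.99, 30.88], 'moment': [0.43, 3.88, 2.85], 'opening': 0.77}
100 old [80, 77, 79, 76, 77, 82, 79, 77, 198, 219, 216, 90, 84, 84, 84, 194, 221, 216, 83, 84, 82, 84, 82, 84, 81, 83, 83, 83, 137, 139]
100 new [110, 85, 85, 86, 86, 84, 82, 82, 80, 83, 85, 83, 83, 90, 98, 225, 226, 222, 120, 90, 95, 203, 226, 225, 207, 88, 89, 88, 88, 86]
150 old [131, 134, 129, 131, 139, 137, 133, 139, 169, 211, 210, 106, 100, 87, 89, 199, 211, 204, 139, 141, 139, 138, 140, 142, 144, 137, 146, 143, 132, 140]
150 new [143, 142, 146, 135, 134, 139, 142, 136, 138, 145, 143, 141, 147, 147, 117, 219, 219, 205, 95, 93, 145, 214, 219, 215, 147, 150, 144, 148, 149, 151]
190 old [135, 132, 132, 129, 133, 142, 137, 124, 155, 206, 206, 106, 168, 190, 107, 195, 205, 181, 136, 138, 142, 135, 140, 141, 142, 139, 141, 148, 133, 130]
190 new [132, 139, 139, 138, 137, 143, 139, 139, 135, 140, 149, 145, 122, 153, 134, 215, 215, 102, 89, 123, 115, 204, 214, 198, 143, 151, 143, 146, 148, 1
[... 225 characters left out ...]
, 148, 154, 158, 159, 214, 214, 214, 213, 215, 211, 210, 209, 151, 144, 145, 144, 143, 145, 147]
245 old [90, 86, 85, 89, 95, 96, 102, 100, 51, 57, 56, 52, 53, 55, 54, 53, 58, 49, 91, 102, 97, 94, 96, 97, 97, 99, 96, 95, 97, 98]
245 new [54, 49, 59, 52, 71, 80, 86, 89, 91, 91, 95, 96, 97, 96, 162, 212, 87, 58, 59, 61, 59, 125, 55, 62, 53, 57, 93, 94, 93, 101]
260 old [58, 58, 58, 59, 58, 59, 92, 45, 48, 54, 49, 49, 52, 51, 52, 48, 48, 46, 43, 80, 59, 59, 60, 58, 59, 59, 59, 60, 60, 60]
260 new [50, 57, 49, 49, 117, 130, 128, 128, 125, 126, 125, 123, 121, 124, 148, 128, 105, 56, 59, 64, 59, 55, 53, 53, 53, 50, 47, 47, 124, 205]
[[356.0, 88.0, 14.0], [354.0, 140.0, 13.0], [350.0, 188.0, 11.0]]
```

The force is 40 N back along the tool plus sideways friction. The right fingertip is pressing on the bar's top face and sticking there while the fingers open. I back straight out along the tool axis.

Request:
{"method": "send_rows", "body": {
  "commands": [
    [0,0,0,0,0,-0.1,0.8],
    [0,0,0,0,0,-0.2,0.8],
    [0,0,0,0,0,-0.3,0.8],
    [0,0,0,0,0,-0.3,0.8]
  ]
}}

```text
time_s: 9.85
position: [0.5481, 0.0651, 0.0864]
tcp_rot: [[0.298, 0.928, 0.222], [0.741, -0.372, 0.559], [0.601, -0.001, -0.799]]
force: [-0.8, 0.2, -0.6]
opening: 0.804
grasp_force: 0.0
```

```bash
python3 look.py w9
python3 - <<'E'
from plan import *
import cv2
print(R0.T@np.array(S["force"]))
im=cv2.imread("pics/w9.png")
for r in(225,245,260): print(r,im[r,240:420:6].mean(1).round(0).astype(int).tolist())
E
```

```text
9.85 [-0.8  0.2 -0.6] 0.8035756940046876 0.0
pintip px [317.  184.6] pin base [316.9 180.5]
9.9 [0.5482 0.0652 0.0862] 36.959338565159 0.7988772234260959 0.0 [-0.12464616  0.49984531 -0.19840269]
[ 0.21421564 -0.30120721  0.41003842]
225 [141, 135, 127, 134, 141, 149, 145, 151, 156, 210, 211, 210, 139, 107, 185, 207, 206, 159, 140, 140, 144, 137, 141, 145, 145, 145, 140, 142, 139, 137]
245 [49, 56, 58, 54, 87, 98, 99, 96, 93, 199, 194, 57, 59, 59, 59, 88, 204, 97, 84, 80, 84, 86, 54, 56, 60, 52, 74, 87, 90, 95]
260 [56, 54, 52, 51, 123, 122, 121, 119, 117, 122, 92, 61, 63, 60, 63, 63, 128, 129, 127, 125, 123, 123, 55, 51, 51, 52, 47, 47, 53, 195]
```

Free with zero force, and the knob is centred between the open fingers. I back out along the tool axis.

Request:
{"method": "send_rows", "body": {
  "commands": [
    [0,0,0,0,0,-0.4,0.8],
    [0,0,0,0,0,-1,0.8],
    [0,0,0,0,0,-1.8,0.8],
    [0,0,0,0,0,-2.7,0.8],
    [0,0,0,0,0,-3.6,0.8],
    [0,0,0,0,0,-4.5,0.8],
    [0,0,0,0,0,-5.2,0.8],
    [0,0,0,0,0,-5.5,0.8],
    [0,0,0,0,0,-5.5,0.8],
    [0,0,0,0,0,-5.5,0.8]
  ]
}}

```text
time_s: 10.73
position: [0.511, -0.0268, 0.2181]
tcp_rot: [[0.298, 0.928, 0.222], [0.741, -0.372, 0.558], [0.601, -0.002, -0.799]]
force: [0.9, 0.7, 0.3]
opening: 0.802
grasp_force: 0.0
```

```bash
python3 look.py w10; python3 chk.py w10 60 250
python3 - <<'E'
from h import *
import cv2
im=cv2.imread("pics/w10.png");h=cv2.cvtColor(im,cv2.COLOR_BGR2HSV)
for r in range(96,170,2): print(r,im[r,300:338:3].mean(1).round(0).astype(int).tolist())
E
```

```text
10.7333 [0.9 0.7 0.3] 0.8017897825875 0.0
pintip px [316.5 147.4] pin base [316.4 146.7]
hole rim if seated x=-.003,0: [array([316.4, 149.6]), array([316.4, 147. ])] tip [316.5 147.4]
pred hole 0.106 [316.3  99. ]
pred hole 0.134 [316.3 124.6]
pred hole 0.162 [316.4 148.8]
pred knob top [316.7 185.3]
[ 296   60   40  109 1982] [312.8  91.5]
[311 117  13  13 123] [316.9 122.9]
[296 137  40  69 904] [317.5 182.9]
[311 143  12  11  90] [316.5 148.5]
[326 241  10   9  58] [329.7 245.8]
96 [86, 186, 219, 203, 93, 81, 81, 87, 191, 221, 203, 89, 82]
98 [86, 186, 219, 201, 87, 81, 81, 84, 185, 220, 202, 91, 82]
100 [86, 186, 219, 206, 95, 81, 81, 90, 197, 220, 196, 89, 82]
102 [87, 186, 219, 213, 135, 81, 83, 120, 214, 219, 194, 88, 82]
104 [87, 186, 218, 216, 198, 135, 131, 187, 219, 219, 193, 89, 82]
106 [87, 185, 218, 216, 215, 209, 211, 216, 219, 218, 193, 89, 83]
108 [87, 185, 217, 216, 215, 218, 220, 217, 219, 217, 191, 89, 83]
110 [88, 184, 217, 215, 215, 217, 220, 216, 219, 217, 191, 88, 83]
112 [86, 180, 217, 215, 215, 218, 220, 216, 218, 217, 187, 87, 83]
114 [87, 173, 217, 215, 21
[... 1208 characters left out ...]
129]
150 [141, 167, 210, 202, 120, 82, 98, 125, 200, 207, 179, 142, 128]
152 [142, 163, 210, 207, 167, 114, 120, 165, 206, 206, 176, 144, 127]
154 [144, 168, 209, 208, 204, 179, 184, 202, 207, 206, 177, 146, 128]
156 [135, 170, 209, 208, 208, 208, 211, 207, 207, 206, 175, 144, 129]
158 [130, 163, 208, 209, 209, 208, 211, 207, 206, 205, 172, 140, 128]
160 [109, 161, 208, 208, 208, 208, 211, 207, 206, 205, 156, 114, 125]
162 [90, 158, 209, 209, 208, 207, 210, 206, 206, 205, 141, 87, 128]
164 [123, 159, 208, 208, 208, 207, 210, 206, 205, 204, 149, 114, 136]
166 [150, 165, 208, 208, 208, 207, 210, 205, 204, 204, 167, 142, 138]
168 [151, 165, 208, 208, 207, 204, 207, 205, 205, 204, 168, 142, 139]
```

Run:
```python
from h import *
import cv2
from rig import optics
for n in("side","top"):
    c=optics.capture(n);im=c["image"];K,E=c["intrinsics"],c["extrinsics"]
    def px(m):
        v=K@(E[:3,:3]@w3(m)+E[:3,3]);return (v[:2]/v[2]).round(1)
    for h in(.0035,.008,.016):
        g=solve(.162,pinpt(h,-.003),(.4,.6));print(n,h,"q,s",g.round(3),"knobtop",px(stay(*g,.196,.043)),"knob mid",px(stay(*g,.196,.025)),"knob base",px(stay(*g,.196,.003)))
    u,v=px(stay(.4,.64,.196,.03)).astype(int);m=(im[v-20:v+20,u-15:u+15].max(2)<75).astype(np.uint8)
    k,l,st,ce=cv2.connectedComponentsWithStats(m)
    for i in range(1,k):
        if st[i,4]>8: print("  blob",st[i]+[u-15,v-20,0,0,0],(ce[i]+[u-15,v-20]).round(1))
```

```text
side 0.0035 q,s [0.393 0.638] knobtop [327.8 185. ] knob mid [328.7 187.7] knob base [329.9 190.9]
side 0.008 q,s [0.395 0.61 ] knobtop [327.6 183.6] knob mid [328.5 186.6] knob base [329.6 190. ]
side 0.016 q,s [0.395 0.561] knobtop [327.2 181. ] knob mid [328.1 184.4] knob base [329.2 188.3]
  blob [331 166  12   4  31] [337.1 166.9]
  blob [325 183   8  10  48] [328.9 188. ]
top 0.0035 q,s [0.393 0.638] knobtop [313.8 193.9] knob mid [310.6 193.9] knob base [306.8 194. ]
top 0.008 q,s [0.395 0.61 ] knobtop [314.4 193.5] knob mid [311.3 193.7] knob base [307.6 193.9]
top 0.016 q,s [0.395 0.561] knobtop [315.4 192.7] knob mid [312.5 193.1] knob base [309.1 193.7]
```

The knob in the side view is at (328.9,188.0). The seated prediction is (328.7,187.7), so the last hole is right down on the collar.

```bash
python3 -c "
from rig import bot;print(bot.hand_in())"
```

```text
the job is handed in; nothing more can be done
None
```

The board is at its steepest setting with the stay's last hole seated on the pin, and the gripper has let go and backed clear; I handed it in at about 11 s. While the fingers opened, one tip stuck on the bar and the tool force briefly reached about 53 N (the pressing limit on the arm and gripper body is 40 N), before I backed off to zero. I made no final check on the tape roll, jar and eraser, but the arm never went near them.

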